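# Feed a specimen sled along a spring-backed fence with a push stick

### The job

Take the orange push stick from its grey pad and, with the stick only, push the wooden sled against the spring-backed fence of the jig board and feed it along the fence until it gently presses in the rubber buffer at the end. All along the yellow stretch keep the sled flat along the fence and the fence springs steadily compressed with about 8 N, and press gently on fence and buffer, never with more than about 14 N. Leave the sled at the buffer and stand the stick upright on its pad again, without disturbing the jar, the stone or the sherd.

Things in the scene. Friction and masses are not known exactly. Their poses are not given: they have to be found in the camera images.
- board: Fixed plywood jig board on the table, 360 x 180 x 12 mm (x -180 to 180, y -75 to 105 mm; top face z = 12 mm). Origin at its underside; x axis: feed direction, towards the buffer; y: towards the fence; z up. A yellow stripe marks the stretch x = -50 to +45 mm (by the sled's origin). The free buffer face is at x = 120 mm; the fence, x = -150 to 150 mm: see there.
- sled: Loose wooden sled on the board, 100 (x) x 64 (y) x 30 mm, 0.3-0.65 kg, clamp strip on top to 39 mm. Origin: centre of underside; +x leads, flat +y side rubs the fence. Trailing outer corner is cut out (x -50 to -5, y -32 to -6 mm): the stick's nose bears in that inside corner, forward and towards the fence. Starts at board x -105 to -80 mm, clear of the fence; touches the buffer at x = 70 mm.
- stick_grip (a point): Centre of the handle of the loose orange push stick (0.12 kg), 44 mm above its sole. Handle 50 (stick x) x 20 mm (stick y), from 12 to 78 mm above the sole; grasp it across the 20 mm. The stick stands by itself on a foot 90 x 34 x 12 mm. x axis: from handle to nose; z up when standing.
- stick_nose (a point): Centre of the stick's black round nose end, an upright cylinder of 7 mm radius, 24 mm tall, 10 to 34 mm above the sole; 93 mm from the handle's centre along stick x. Pointing the stick diagonally, half along the feed and half towards the fence, puts the load along the stick.
- pad_top (a point): Centre of the upper face of the fixed grey pad, 160 mm (pad x) x 180 mm (pad y), 4 mm thick, on the table; the stick starts on it and returns to it.
- fence (a joint): How far the fence is pressed back (m): 0 free, travel 0.010, 3000 N/m, no preload (8 N = 0.0027). Terracotta-coloured face, z = 17 to 47 mm, board y = 30 to 50 mm at x = 0 and up to 0.04 rad off the board's x axis: set by hand, not measured, to be felt, and it drifts along the feed. It yields along +y and stays parallel.
- buffer (a joint): How far the rubber end buffer is pressed in along board +x (m), 0 when free, travel 0.009; 2500 N/m without preload. Its face is 40 mm wide and 26 mm tall, 17 to 43 mm above the table.
- jar: Loose sample jar with green lid, 68 mm diameter, 90 mm tall, origin under its centre; a bystander.
- stone: Loose round grey stone, 56 x 59 x 49 mm, origin under its centre; a bystander.
- sherd: Loose brown pottery sherd, 48 x 81 x 15 mm, origin under its centre; a bystander beside the board.

How it is judged:
By the outcome, as a careful person would: the job done as asked, in the order asked, and still so for the second after the job is handed in, with the robot touching nothing.
It also fails if it takes over 72 s, if anything falls off the work surface, if the arm or the gripper's body presses on something with over 40 N, if the wrist force passes 120 N, or if a joint passes its speed limit or range.

### The arm

A 6-joint arm with a two-finger parallel gripper is mounted at the origin on a cart in front of the work surface, level with it; the furniture and walls round the work are solid. World frame = base frame: x ahead of the robot, y to its left, z up, the work surface at z = 0. Lengths are in m, angles in rad, forces in N, time in s.
With the tool pointing down it reaches from about 0.375 to 0.925 m from the base axis. Payload 5.7 kg.
Tool frame: the origin (TCP) lies midway between the tips of the shut fingers; the grasp point (between the pads) lies ctrl.tcp_to_grasp behind it (ctrl.tcp_to_grasp is the distance from the TCP to the grasp point, in m); z points along the fingers, y is the line along which they close (so a half turn about z gives the same grasp; the last joint's range is limited). The gripper opens to 88 mm and grips with 3 to 60 N. Pads are 20 mm wide; open, the fingers measure 115 mm over their backs; the gripper's body (75 mm by 178 mm) begins 61 mm behind the grasp point.
Start: joints at [-1.348, 0.359, 1.51, -0, 1.272, -0.115], TCP at [0.199, -0.566, 0.223] pointing down, gripper open.
Joint ranges: [-2.97, 2.97], [-1.01, 2.36], [0.21, 2.38], [-0.96, 4.11], [0.2, 2.71], [-2.98, 2.98]. Speed limits (rad/s): [2.39, 2.39, 3.14, 3.14, 3.14, 3.14].

### API

Orientations are given as a 3x3 rotation matrix whose columns are the frame's x, y, z axes.
In Python, from cell import ctrl, fingers, planner, imaging, silhouettes gives the robot as it stands. Calls block until the motion is done:
- ctrl.reach(position, orientation): joint-space move of the TCP to a pose.
- ctrl.movel(position, frame=None, vel=0.15, guard=None): straight line of the TCP; frame=None keeps the orientation; vel is the mean speed in m/s. With guard (N) it stops when the force on the tool has changed by that much, and returns True; else False.
- ctrl.set_joints(angles): joint-space move.
- fingers.command_gripper(opening): finger opening in m; the grip force is fixed at half the most; returns when the fingers have stopped.
- ctrl.sleep(seconds).
- planner.inverse_kinematics(position, orientation): joint angles nearest the present ones, or None.
- imaging.camera(name): name is "side" or "top" or "wrist"; returns the picture (384x512x3 uint8, red, green, blue); there is no depth.
- imaging.camera_params(name): a dict with "vfov" (degrees; the focal length in pixels is half the picture's height over the tangent of half this angle, whatever the lens; pixels are square), "cx", "cy" (the principal point, pixels), "R" (3x3) and "t" (3): a world point X has camera coordinates R X + t. Camera axes: x right, y down, z forward; pixel columns grow to the right and rows downward; lengths in m; the calibration is good to about 2 mm. A picture is of the moment at which its call begins: read the wrist's pose just before it. camera_params takes no time and is no camera call; for the wrist camera it gives the pose at the moment of the call.
A pose or a line that the arm cannot do raises ctrl.PlanningError and nothing moves.
- ctrl.finish_job(): hands the job in; it is judged then, once.
Trained networks look in the newest picture that a camera, given by its name, has taken for a name from the list of things; names that differ only in an ending like _2 or _b are one class to them, and where a whole thing is asked for, a point or a joint stands for the part that bears it (a point fixed in the world has none). Each returns a list of dicts, best first, with "conf" (0 to 1); they miss things now and then, are a little off and sometimes report something else, mostly with a low value. They report only what shows in the picture. A call takes as long as a camera call.
- silhouettes(camera, thing): "mask" (384x512 bool, what is visible of it) and "at" ([column, row] in pixels, amid what is visible of it).
Readings, each from a call of its own:
- ctrl.read_time(): time.
- ctrl.read_q(): joint angles.
- ctrl.read_joint_vel(): joint speeds.
- ctrl.read_joint_torque(): joint torques, N m.
- ctrl.read_tcp_pos(): TCP position.
- ctrl.read_tool_rot(): TCP orientation.
- ctrl.read_contact_force(): force on the tool from outside, world axes, zero at the start.
- ctrl.read_moment(): the same for the moment, N m.
- ctrl.read_grip_width(): finger opening in m.
- ctrl.read_grip_force(): force on a finger pad.
Only numpy, scipy, OpenCV 4.12 (cv2) and the standard library are available. Lean on these libraries where they do the work, as an engineer would, in place of code of your own. Each camera call takes 0.05 s, during which the arm holds its last target. There are 200 camera calls.

## Working session

There is one attempt and no reset: what is moved stays moved. The work goes in short steps, each a Python script; the robot and the scene stay as the last script left them, time stands still between calls to the robot, and variables do not carry over. Pictures are saved under pics/ and viewed, at most 10 in all, crops included, and the job is handed in when it is done.

```bash
ls; mkdir -p pics; python3 - <<'E'
from cell import ctrl, fingers, planner, imaging, silhouettes
import cv2, numpy as np
a=[]
for c in ("side","top"):
    im=imaging.camera(c); cv2.imwrite(f"pics/{c}0.png",im[:,:,::-1]); p=imaging.camera_params(c); print(c,p)
    for t in ["board","sled","stick_grip","stick_nose","jar","stone","sherd","fence","buffer"]:
        r=silhouettes(c,t); print(t,[(round(d["conf"],2),np.round(d["at"]),d["mask"].sum()) for d in r[:2]])
print(ctrl.tcp_to_grasp, ctrl.read_time())
E
```

```text
pics
side {'vfov': 54.55137245358907, 'cx': 259.552770712236, 'cy': 186.28097768755126, 'R': array([[ 0.96926781, -0.24498017, -0.02246401],
       [-0.16763406, -0.59088401, -0.78914821],
       [ 0.18005204,  0.76866169, -0.61379187]]), 't': array([-0.46067137,  0.18817462,  0.74044011])}
board [(0.98, array([335., 236.]), np.int64(5510)), (0.61, array([220., 222.]), np.int64(500))]
sled [(0.76, array([298., 187.]), np.int64(870))]
stick_grip [(0.8, array([201., 162.]), np.int64(872)), (0.17, array([265., 291.]), np.int64(2086))]
stick_nose [(0.73, array([200., 162.]), np.int64(879))]
jar [(0.64, array([263., 293.]), np.int64(2023))]
stone [(0.82, array([220., 222.]), np.int64(431))]
sherd [(0.76, array([278., 157.]), np.int64(246))]
fence [(0.68, array([345., 209.]), np.int64(1557))]
buffer [(0.81, array([358., 240.]), np.int64(227))]
top {'vfov': 54.635444023287086, 'cx': 257.33824544165805, 'cy': 192.15958449320405, 'R': array([[-0.00892062, -0.99995012,  0.0044926 ],
       [-0.99936524,  0.00876026, -0.03453084],
       [ 0.03448976, -0.00479779, -0.99939353]]), 't': array([0.07556437, 0.50194495, 0.98667701])}
board [(0.79, array([283., 142.]), np.int64(6251)), (0.42, array([176., 240.]), np.int64(548))]
sled [(0.72, array([237., 154.]), np.int64(769))]
stick_grip [(0.94, array([171., 242.]), np.int64(532))]
stick_nose [(0.86, array([176., 240.]), np.int64(543))]
jar [(0.76, array([360., 217.]), np.int64(712))]
stone [(0.8, array([265., 235.]), np.int64(382))]
sherd [(0.97, array([177., 159.]), np.int64(402)), (0.72, array([285., 145.]), np.int64(5357))]
fence [(0.8, array([276., 124.]), np.int64(1073))]
buffer [(0.54, array([178., 242.]), np.int64(575))]
0.0187 1.0
```

```bash
python3 - <<'E'
import cv2
a=cv2.imread("pics/top0.png")[90:290,110:410]; cv2.imwrite("pics/top0c.png",cv2.resize(a,(800,533),interpolation=cv2.INTER_CUBIC))
E
```

```text
(no output)
```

View pics/top0c.png

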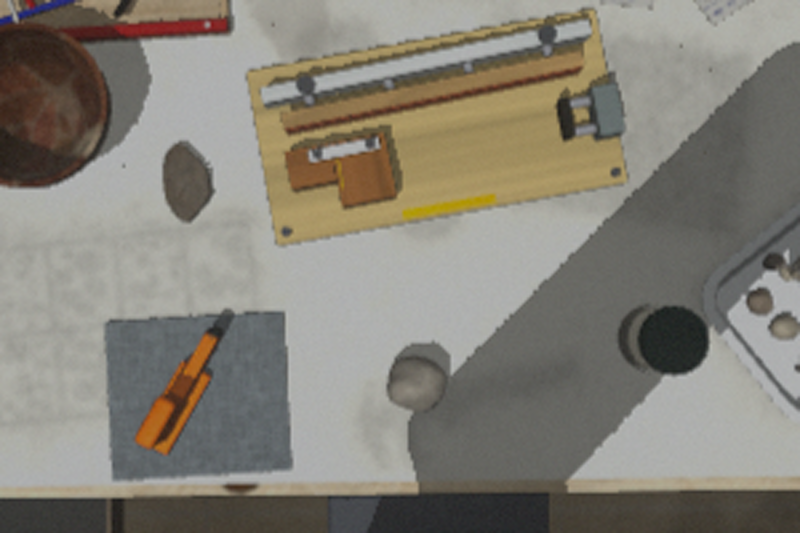

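View pics/side0.png

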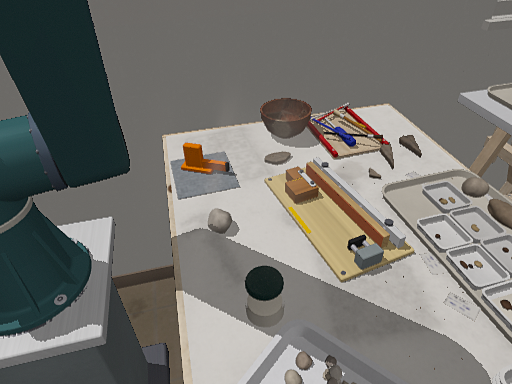

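The top view shows the board with its fence on the upper side and the buffer at the right (crop 567,118). The sled is at crop (340,170), and the stick is on the pad with its nose at (225,318) and foot end at (155,445). The stone (417,383) and jar (670,340) are clear of the path. Next I'll compute poses.

```bash
cat > h.py <<'E'
from cell import ctrl, fingers, planner, imaging, silhouettes
import numpy as np, cv2
from scipy.optimize import least_squares
def proj(p,X):
    c=np.atleast_2d(X)@np.array(p["R"]).T+p["t"]; f=192/np.tan(np.radians(p["vfov"]/2))
    return np.c_[p["cx"]+f*c[:,0]/c[:,2], p["cy"]+f*c[:,1]/c[:,2]]
def back(p,uv,z):
    f=192/np.tan(np.radians(p["vfov"]/2)); R=np.array(p["R"])
    C=-R.T@p["t"]; d=R.T@np.array([(uv[0]-p["cx"])/f,(uv[1]-p["cy"])/f,1]); return C+d*(z-C[2])/d[2]
def T(s,pts):  # planar pose (x,y,yaw) of points (n,3)
    pts=np.atleast_2d(pts).astype(float); c,n=np.cos(s[2]),np.sin(s[2])
    return np.c_[s[0]+c*pts[:,0]-n*pts[:,1], s[1]+n*pts[:,0]+c*pts[:,1], pts[:,2]]
def fit(p,pts,uv,s0):
    r=least_squares(lambda s:(proj(p,T(s,pts))-uv).ravel(),s0); return r.x,np.sqrt((r.fun**2).mean())
def down(yaw): # tool z down; tool x along yaw, tool y = stick -y
    c,s=np.cos(yaw),np.sin(yaw); return np.array([[c,s,0],[s,-c,0],[0,0,-1.]])
E
python3 - <<'E'
from h import *
p=imaging.camera_params("top")
cr=lambda a:np.array(a)/ (800/300)+[110,90]-0.3
b,e=fit(p,np.array([[-.18,.105,.012],[.18,.105,.012],[.18,-.075,.012],[-.18,-.075,.012]]),cr([[248,72],[595,10],[627,182],[277,244]]),[.6,-.1,-1.4]); print("board",b,e)
n=back(p,cr([225,318]),.038); t=back(p,cr([155,445]),.016); h=back(p,cr([185,378]),.06)
print(n,t,h)
pad=fit(p,np.array([[.08,.09,.004],[.08,-.09,.004],[-.08,-.09,.004],[-.08,.09,.004]]),cr([[106,323],[285,312],[292,468],[112,479]]),[.4,.2,0]);print("pad",pad)
pw=imaging.camera_params("wrist"); print(pw["vfov"]); R=ctrl.read_tool_rot(); C=-np.array(pw["R"]).T@pw["t"]
print("cam in tool",R.T@(C-ctrl.read_tcp_pos()),"\n", np.array(pw["R"])@R)
yaw=np.arctan2(*(n-t)[1::-1]);print(yaw, b[2]+np.pi/4)
for y in (yaw,yaw+np.pi,b[2]+np.pi/4): print(planner.inverse_kinematics([n[0]-.093*np.cos(yaw),n[1]-.093*np.sin(yaw),.25],down(y)))
E
```

```text
board [ 0.63480055  0.02372922 -1.40287133] 0.6755685871706086
[0.45947038 0.23561648 0.038     ] [0.33435414 0.30884421 0.016     ] [0.40320653 0.27002399 0.06      ]
pad (array([0.38194229, 0.2677569 , 0.0465583 ]), np.float64(0.5459942679193678))
70.55563575952256
cam in tool [ 0.07763564  0.00039703 -0.1634651 ] 
 [[-0.00155842  0.99999766  0.00150233]
 [-0.95920172 -0.0010701  -0.28272056]
 [-0.28271829 -0.00188163  0.95920114]]
-0.5295238470623188 -0.6174731690313338
[ 4.94225441e-01  1.47009543e-01  1.73521108e+00 -4.44089210e-16
  1.25937203e+00  2.59454561e+00]
[ 4.94225441e-01  1.47009543e-01  1.73521108e+00 -4.44089210e-16
  1.25937203e+00 -5.47047039e-01]
[ 4.94225441e-01  1.47009543e-01  1.73521108e+00 -4.44089210e-16
  1.25937203e+00  2.68249494e+00]
```

```bash
python3 - <<'E'
from h import *
import pickle
yaw=-.53; out={}
for nm,pos,y in (("wb",[.60,.08,.34],yaw+np.pi),("ws",[.379,.283,.26],yaw+np.pi)):
    ctrl.reach(np.array(pos),down(y)); ctrl.sleep(.2)
    p=imaging.camera_params("wrist"); im=imaging.camera("wrist"); out[nm]=p
    cv2.imwrite(f"pics/{nm}.png",cv2.resize(im[:,:,::-1],(800,600),interpolation=cv2.INTER_CUBIC))
    print(nm,ctrl.read_time(),ctrl.read_contact_force())
pickle.dump(out,open("wp.pkl","wb"))
E
```

```text
wb 3.9667 [-0.03102577  0.27970801 -0.01184798]
ws 5.4 [-0.09268668 -0.12569945  0.12132983]
```

View pics/wb.png

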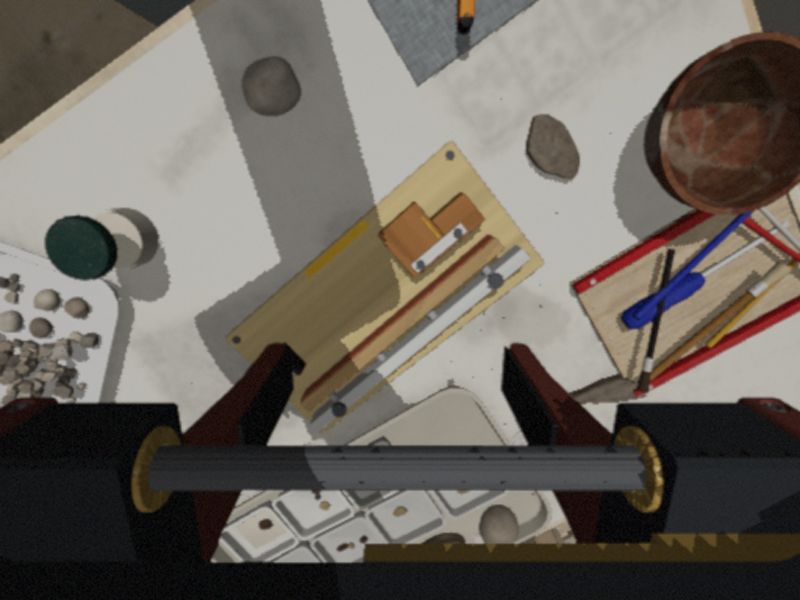

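View pics/ws.png

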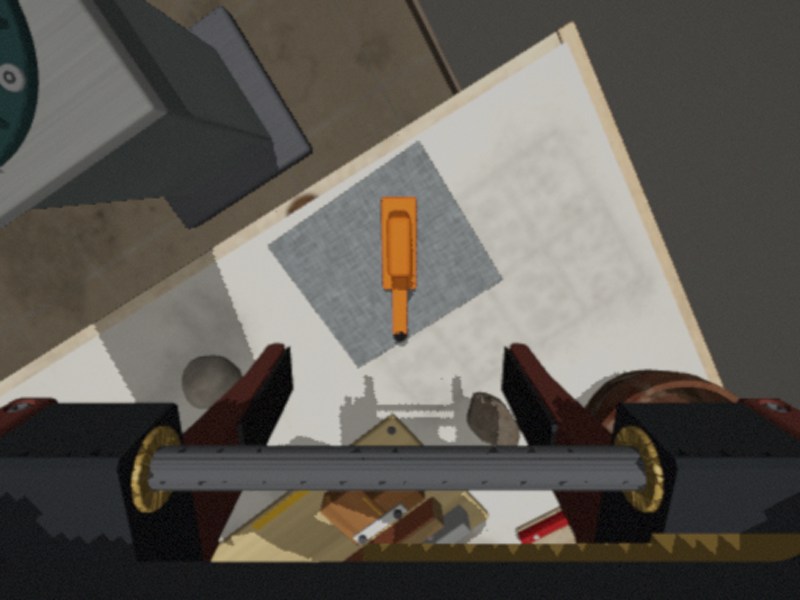

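The wb picture shows the sled near (432,232), the board corners at (450,143), (543,263) and (227,335), and the fence face running from (495,240) to (305,400). In ws the stick foot spans (382,197)-(417,291) and the nose top is at (400,337). I'll zoom on the sled.

```bash
python3 - <<'E'
import cv2
a=cv2.imread("pics/wb.png")[130:290,360:560]; cv2.imwrite("pics/wbc.png",cv2.resize(a,(750,600),interpolation=cv2.INTER_CUBIC))
E
```

```text
(no output)
```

View pics/wbc.png

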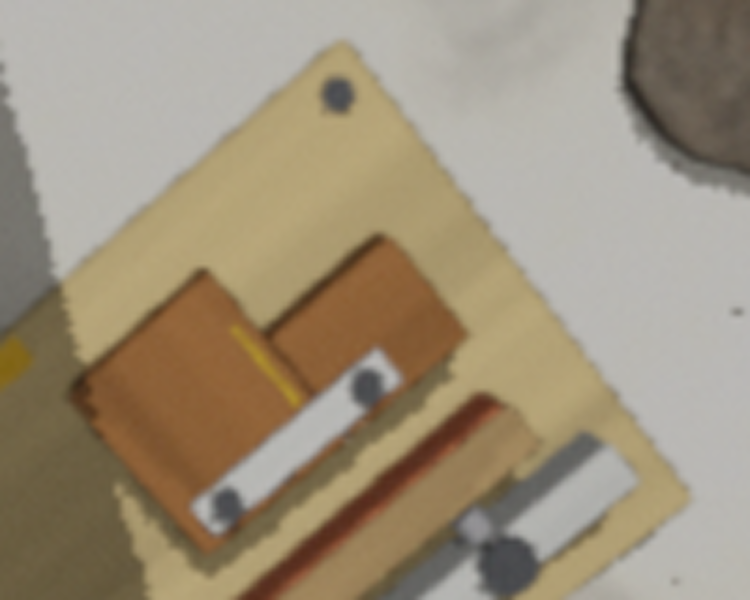

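The crop shows the sled's top corners at (203,270), (80,383), (210,553), (467,333) and (385,240), and the inner corner at (268,333). The board corners are at (343,42) and (690,492), and the fence top edge starts at (497,400).

```bash
python3 - <<'E'
from h import *
import pickle
P=pickle.load(open("wp.pkl","rb")); k=1.5625
px=lambda a:(np.array(a,float)+.5)/k-.5
cr=lambda a:px(np.array(a)/3.75+[360,130])
p=P["wb"]
b,e=fit(p,np.array([[-.18,-.075,.012],[-.18,.105,.012],[.18,-.075,.012]]),np.r_[cr([[343,42],[690,492]]),px([[227,335]])],[.63,.02,-1.4]);print("board",b,e)
s,e=fit(p,np.array([[-5,-32,42],[50,-32,42],[50,32,42],[-50,32,42],[-50,-6,42],[-5,-6,42]])/1e3,cr([[203,270],[80,383],[210,553],[467,333],[385,240],[268,333]]),[.63,.1,-1.4]);print("sled",s,e)
tob=lambda X:np.array([[np.cos(b[2]),np.sin(b[2])],[-np.sin(b[2]),np.cos(b[2])]])@(np.array(X)[:2]-b[:2])
print("sled in board",tob(s),s[2]-b[2],"fence",tob(back(p,cr([497,400]),.047)),tob(back(p,cr([270,600]),.047)),tob(back(p,px([308,398]),.047)))
p=P["ws"]
st,e=fit(p,np.array([[-45,17,12+4],[-45,-17,16],[45,-17,16],[45,17,16],[93,0,38]])/1e3,px([[416,197],[382,197],[381,291],[417,291],[400,335]]),[.38,.28,-.53]);print("stick",st,e)
print(proj(p,T(st,[[.093,0,.038],[-.025,0,.082],[.025,0,.082]]))*k)
pd=fit(p,np.array([[.08,-.09,.004],[-.08,-.09,.004],[-.08,.09,.004]]),px([[359,367],[270,245],[420,142]]),[.38,.27,.05]);print("pad",pd)
E
```

```text
board [ 0.63541409  0.02503131 -1.40263562] 1.6011484074202398
sled [ 0.59901278  0.12341498 -1.39278245] 1.225590820640413
sled in board [-0.10308836 -0.01942144] 0.009853161442610725 fence [-0.14688233  0.03039768] [-0.05989527  0.03470871] [0.13861513 0.04337928]
stick [ 0.37005883  0.29143496 -0.52779859] 1.6637529162379971
[[399.34021059 341.8361691 ]
 [399.27805266 225.32125499]
 [399.48722893 285.88524761]]
pad (array([0.38308552, 0.27090203, 0.04294878]), np.float64(0.8848239788897819))
```

```bash
python3 - <<'E'
from h import *
import pickle
p=pickle.load(open("wp.pkl","rb"))["ws"]; k=1.5625
a=cv2.imread("pics/ws.png")[180:360,320:480]; cv2.imwrite("pics/wsc.png",cv2.resize(a,(533,600),interpolation=cv2.INTER_CUBIC))
px=lambda a:(np.array(a,float)+.5)/k-.5
uv=px([[416,197],[382,197],[381,291],[417,291],[400,335],[400,212],[400,277]])
def f(v):
    d=v[3]; q=np.array([[-.045+d,.017,.016],[-.045+d,-.017,.016],[.045+d,-.017,.016],[.045+d,.017,.016],[.093,0,.038],[-.025,0,.082],[.025,0,.082]])
    return (proj(p,T(v,q))-uv).ravel()
r=least_squares(f,[.37,.29,-.53,0]); print(r.x,r.fun.round(1))
E
```

```text
[ 0.36241804  0.29604297 -0.52921198  0.01049836] [ 0.8  0.3 -0.7  0.4  0.8 -0.4 -0.4 -0.5 -0.3 -0.9 -0.2  1.4 -0.1 -0.8]
```

View pics/wsc.png

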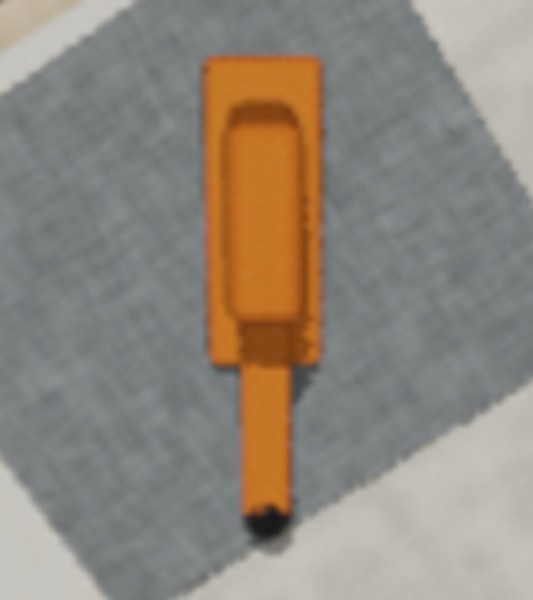

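The zoomed view confirms the stick: handle top from (228,120) to (303,322), nose centre at (268,520). Grasping now.

```bash
cat >> h.py <<'E'
G=np.array([.3635,.2953,.0233]); YS=-.5292           # grasp TCP and stick yaw
B=np.array([.6350,.0246,-1.4027]); YD=B[2]+np.pi/4   # board, push yaw
Rb=np.array([[np.cos(B[2]),-np.sin(B[2])],[np.sin(B[2]),np.cos(B[2])]])
def tcp_for_nose(nb,z,L=.093): # nose in board xy -> TCP
    w=B[:2]+Rb@np.array(nb)-L*np.array([np.cos(YD),np.sin(YD)]); return np.r_[w,z]
def bf(F): return Rb.T@np.array(F)[:2]
E
python3 - <<'E'
from h import *
O=down(YS+np.pi)
ctrl.reach(G+[0,0,.07],O); ctrl.movel(G,vel=.1,guard=8)
print(ctrl.read_tcp_pos(),ctrl.read_contact_force())
print(fingers.command_gripper(.0),ctrl.read_grip_width(),ctrl.read_grip_force(),ctrl.read_contact_force())
ctrl.movel(G+[0,0,.14],vel=.15); print(ctrl.read_grip_width(),ctrl.read_contact_force())
sb=np.array([-.1031,-.0194])+[-.012,-.013]-np.array([.022,.022]); 
ctrl.reach(tcp_for_nose(sb,.16),down(YD+np.pi)); ctrl.sleep(.2)
p=imaging.camera_params("wrist"); im=imaging.camera("wrist"); print(proj(p,T(np.r_[ctrl.read_tcp_pos()[:2],YD],[[.093,0,.16-.0193+.034]])))
cv2.imwrite("pics/held.png",cv2.resize(im[:,:,::-1],(800,600))); im=imaging.camera("side"); cv2.imwrite("pics/helds.png",cv2.resize(im[90:240,150:350,::-1],(800,600)))
print(ctrl.read_time(),ctrl.read_contact_force(),ctrl.read_moment())
E
```

```text
[0.36413691 0.29563157 0.02388572] [-0.22282032  0.17321584 -0.42371854]
False 0.019782826869605082 29.999931156635284 [ 1.08140186 -0.1816125  -0.67816827]
0.019578800796360405 [-0.08720422 -0.47482189 -0.61553422]
[[254.36559549 364.8345545 ]]
10.0417 [-0.12344748 -0.06054447 -1.3128759 ] [ 0.01622688 -0.09797445 -0.02771636]
```

View pics/held.png

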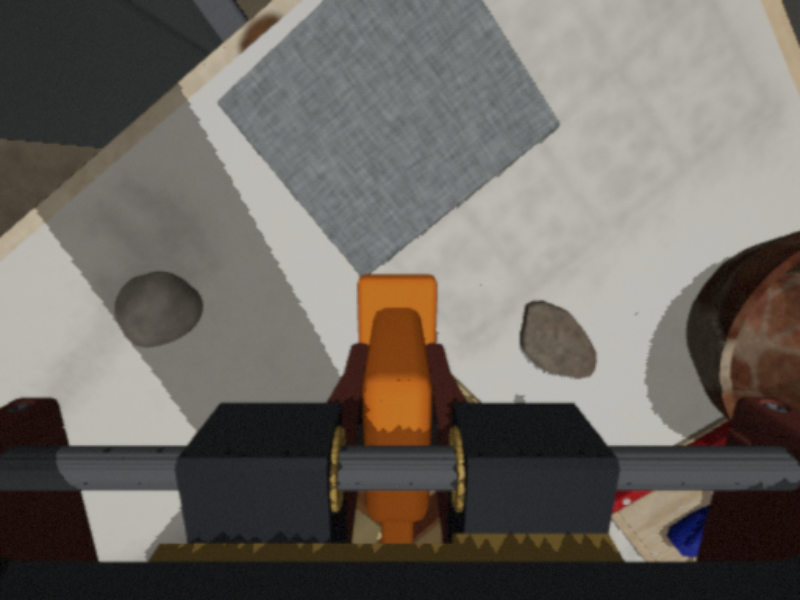

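View pics/helds.png

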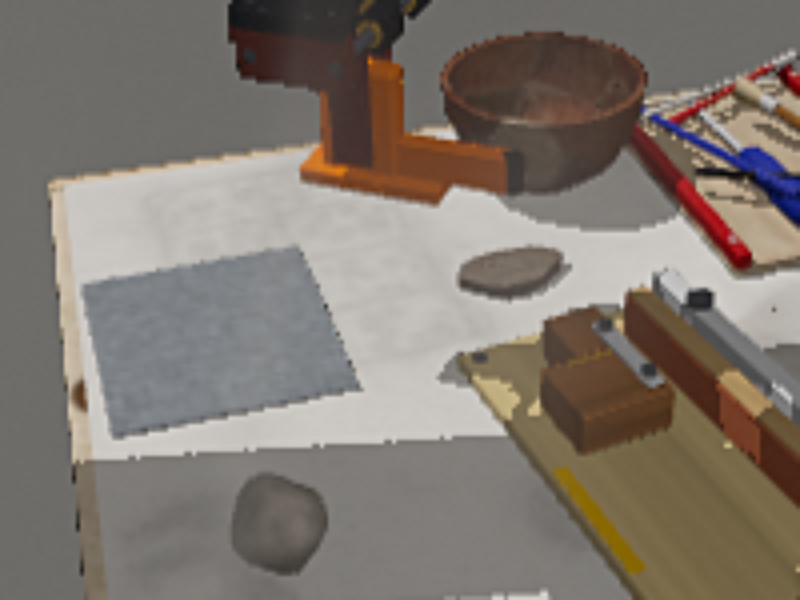

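The held stick is level, with the nose at helds (515,170). The sherd lies near the approach, so I'll check its clearance and the nose prediction first.

```bash
python3 - <<'E'
from h import *
t=imaging.camera_params("top"); s=imaging.camera_params("side")
im=imaging.camera("top")
tb=lambda X:Rb.T@(np.array(X)[:2]-B[:2])
for d in silhouettes("top","sherd")[:1]:
    c=cv2.findContours(d["mask"].astype(np.uint8),0,1)[0]; c=max(c,key=cv2.contourArea)[:,0]
    X=np.array([tb(back(t,u,.005)) for u in c]); print("sherd board min/max",X.min(0),X.max(0)); 
sb=np.array([-.1371,-.0544]); w=np.r_[tcp_for_nose(sb,0)[:2],YD]
foot=T(w,[[x,y,0] for x in(-.035,.055) for y in(-.017,.017)]); fing=T(w,[[x,y,0] for x in(-.012,.012) for y in(-.03,.03)])
print("foot",[tb(q).round(3) for q in foot]); 
print("sherd closest to stick axis frame:", [ (np.linalg.norm(0)) ] and None)
w2=np.array([[np.cos(YD),np.sin(YD)],[-np.sin(YD),np.cos(YD)]])
S=np.array([w2@(back(t,u,.005)[:2]-w[:2]) for u in c]); print("sherd in stick frame",S.min(0),S.max(0))
P=ctrl.read_tcp_pos(); w=np.r_[P[:2],YD]
print("nose pred side px (crop)",(proj(s,T(w,[[.093,0,P[2]-.0193+.022],[.093,0,P[2]-.0193+.034],[-.035,-.017,P[2]-.0193]]))-[150,90])*4)
E
```

```text
sherd board min/max [ 0.14242394 -0.27380953] [ 0.23268987 -0.20041617]
foot [array([-0.216, -0.157]), array([-0.24 , -0.133]), array([-0.152, -0.093]), array([-0.176, -0.069])]
sherd closest to stick axis frame: None
sherd in stick frame [ 0.15501936 -0.40274731] [ 0.2332381  -0.31323838]
nose pred side px (crop) [[506.65472272 171.03493535]
 [506.77544308 152.58182252]
 [296.01508067 181.93305602]]
```

The detector picked up the jar instead, so I'll use my own sherd outline pixels from top0c: (188,142), (213,180), (190,222), (163,180).

```bash
python3 - <<'E'
from h import *
t=imaging.camera_params("top")
w=tcp_for_nose(np.array([-.1371,-.0544]),0)
w2=np.array([[np.cos(YD),np.sin(YD)],[-np.sin(YD),np.cos(YD)]])
for u in ([180,142],[200,147],[213,180],[210,205],[190,222],[172,210],[163,180]):
    print((w2@(back(t,np.array(u)/(8/3)+[110,90]-.3,.008)-w)[:2] if 0 else w2@((back(t,np.array(u)/(8/3)+[110,90]-.3,.008)-w)[:2])).round(3))
E
```

```text
[0.079 0.155]
[0.086 0.136]
[0.067 0.106]
[0.044 0.094]
[0.019 0.1  ]
[0.018 0.122]
[0.038 0.147]
```

```bash
cat >> h.py <<'E'
ZP=.0343
def F(n=3): return -bf(np.mean([ctrl.read_contact_force() for _ in range(n)],0))  # load of stick on sled, board axes
E
python3 - <<'E'
from h import *
n=np.array([-.1371,-.0544])
ctrl.movel(tcp_for_nose(n,.07),vel=.15)
g=ctrl.movel(tcp_for_nose(n,ZP),vel=.04,guard=5); print("guard",g,ctrl.read_tcp_pos(),ctrl.read_contact_force())
ctrl.sleep(.3); f0=F(6)
L=[]
for i in range(60):
    f=F()-f0
    if f[1]>5.5 or f[0]>9: break
    st=.0015 if f[1]<.7 else .0007
    n=n+st; ctrl.movel(tcp_for_nose(n,ZP),vel=.03); L.append(np.r_[n*1e3,F()-f0])
print(np.round(L,1).tolist()); ctrl.sleep(.2); print(n,F(6)-f0,ctrl.read_contact_force(),ctrl.read_time())
np.save("st.npy",np.r_[n,f0])
E
```

```text
guard False [0.48278326 0.20457212 0.03443599] [-0.06828788 -0.50522769 -0.42801705]
[[-135.6, -52.9, 1.1, -0.4], [-134.1, -51.4, 1.1, -0.9], [-132.6, -49.9, 1.4, -0.2], [-131.1, -48.4, 0.2, -0.0], [-129.6, -46.9, 0.6, -0.0], [-128.1, -45.4, 0.7, 0.0], [-126.6, -43.9, 0.8, -0.7], [-125.1, -42.4, 0.8, -1.1], [-123.6, -40.9, 0.8, -0.0], [-122.1, -39.4, 0.4, -0.4], [-120.6, -37.9, 0.1, 0.1], [-119.1, -36.4, 1.0, 0.3], [-117.6, -34.9, 0.5, -0.3], [-116.1, -33.4, 0.1, -0.3], [-114.6, -31.9, 0.6, 1.7], [-113.9, -31.2, 2.2, 2.6], [-113.2, -30.5, 3.2, 2.0], [-112.5, -29.8, 1.8, 0.7], [-111.0, -28.3, 1.7, 0.3], [-109.5, -26.8, 1.0, 0.6], [-108.0, -25.3, 1.4, 0.3], [-106.5, -23.8, 1.6, 2.1], [-105.8, -23.1, 2.7, 0.6], [-104.3, -21.6, 2.0, 0.8], [-103.6, -20.9, 3.2, 1.3], [-102.9, -20.2, 2.9, 1.8], [-102.2, -19.5, 3.3, 2.3], [-101.5, -18.8, 2.8, 2.4], [-100.8, -18.1, 2.6, 1.6], [-100.1, -17.4, 2.1, 1.7], [-99.4, -16.7, 1.9, 2.3], [-98.7, -16.0, 2.4, 1.8], [-98.0, -15.3, 2.8, 0.9], [-97.3, -14.6, 2.2, 2.1], [-96.6, -13.9, 2.8, 2.5], [-95.9, -13.2, 2.1, 2.2], [-95.2, -12.5, 2.5, 3.4], [-94.5, -11.8, 3.0, 3.4], [-93.8, -11.1, 4.0, 4.7], [-93.1, -10.4, 5.1, 4.9], [-92.4, -9.7, 6.7, 6.5]]
[-0.0924 -0.0097] [5.99881975 4.92417594] [-5.99981399  4.4732038   3.14288343] 22.6833
```

Fence contact has been found. I'll feed to just before the yellow stretch while establishing 8 N.

```bash
cat >> h.py <<'E'
def feed(n,f0,x_end,slope,step=.004,tgt=8.,fxmax=12.):
    L=[]; e=None
    while n[0]+.012<x_end-1e-6:
        f=F(4)-f0
        if f[1]>11.5 or f[0]>fxmax: print("stop",f); break
        e=tgt-f[1] if e is None else .5*e+.5*(tgt-f[1])
        d=min(step,x_end-.012-n[0]); slope=np.clip(slope+.0012*e,-.05,.07)
        n=n+[d,slope*d+np.clip(.35*e/2000,-.0005,.0005)]
        ctrl.movel(tcp_for_nose(n,ZP),vel=.03); L.append(np.r_[n*1e3,f,slope*1e3])
    print(np.round(L,1).tolist()); np.save("st.npy",np.r_[n,f0,slope]); return n,slope
E
python3 - <<'E'
from h import *
s=np.load("st.npy"); n,f0=s[:2],s[2:4]+[.7,-.25]
n,sl=feed(n,f0,-.058,.04,step=.003)
print(F(6)-f0,ctrl.read_contact_force(),ctrl.read_time())
im=imaging.camera("side"); cv2.imwrite("pics/f1.png",cv2.resize(im[120:240,240:400,::-1],(800,600),interpolation=cv2.INTER_CUBIC))
E
```

```text
[[-89.4, -9.1, 5.3, 5.2, 43.4], [-86.4, -8.5, 5.6, 5.3, 46.7], [-83.4, -7.9, 7.4, 6.6, 49.2], [-80.4, -7.5, 7.7, 6.9, 51.1], [-77.4, -7.2, 8.4, 7.8, 52.1], [-74.4, -7.0, 9.0, 7.9, 52.8], [-71.4, -6.7, 9.0, 7.8, 53.2], [-70.0, -6.6, 8.9, 8.2, 53.3]]
[10.09038353  7.98280915] [-9.57051612  8.72733006  7.31901389] 24.6833
```

View pics/f1.png

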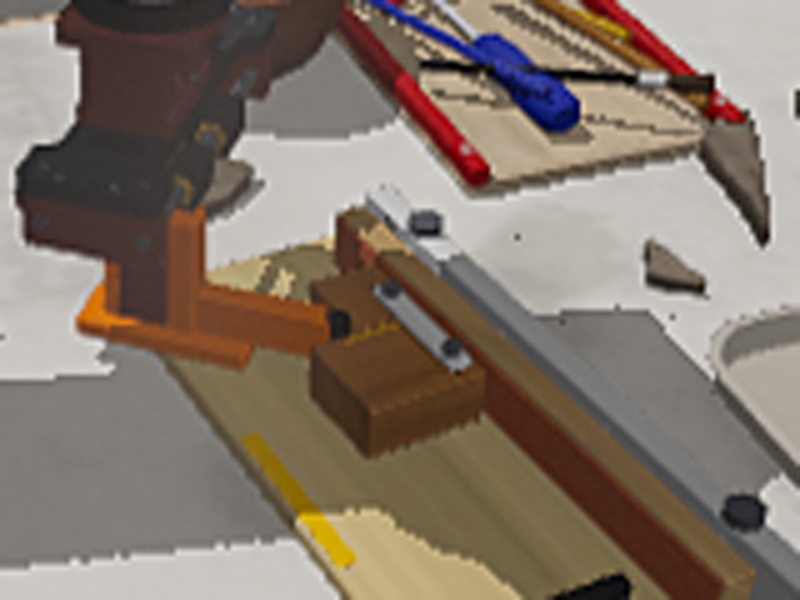

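The sled lies flat on the fence, but the upward load (Fz 7 N) suggests the stick's foot is rubbing on the board. I'll raise the stick a little and watch the forces.

```bash
python3 - <<'E'
from h import *
s=np.load("st.npy"); n,f0=s[:2],s[2:4]
print(ctrl.read_tcp_pos(), tcp_for_nose(n,ZP))
z=ZP
for i in range(4):
    z+=.0008; ctrl.movel(tcp_for_nose(n,z),vel=.02); fz=np.mean([ctrl.read_contact_force()[2] for _ in range(5)]); print(z,F(5)-f0,fz,ctrl.read_moment())
    if fz<1: break
print(ctrl.read_time())
E
```

```text
[0.53834993 0.14756475 0.03429942] [0.5409074  0.14633453 0.0343    ]
0.0351 [6.84783671 7.68731981] 1.6194740011311577 [ 0.86971138  1.21008333 -0.05522442]
0.0359 [3.19534271 6.01128637] -3.1973183404187338 [ 0.64152007  1.22337724 -0.17990826]
25.2333
```

```bash
cat >> h.py <<'E'
def feed2(n,f0,z,x_end,slope,step=.004,tgt=8.,fxmax=11.):
    L=[]; e=None
    while n[0]+.012<x_end-1e-6:
        r=np.mean([ctrl.read_contact_force() for _ in range(5)],0); f=-bf(r)-f0
        L.append(np.r_[n*1e3,f,r[2],slope*1e3])
        if f[1]>11.5 or f[0]>fxmax or abs(r[2])>9: print("stop",f,r); break
        e=tgt-f[1] if e is None else .4*e+.6*(tgt-f[1])
        z+=.0002*((r[2]>1.5)-(r[2]<-4))
        d=min(step,x_end-.012-n[0]); slope=np.clip(slope+.0012*e,-.05,.07)
        n=n+[d,slope*d+np.clip(.3*e/2000,-.0005,.0005)]
        ctrl.movel(tcp_for_nose(n,z),vel=.03)
    print(np.round(L,1).tolist(),z,ctrl.read_time()); np.save("st.npy",np.r_[n,f0,slope,z]); return n,slope,z
E
python3 - <<'E'
from h import *
s=np.load("st.npy"); n,f0=s[:2],s[2:4]; n=n+[0,.0005]
n,sl,z=feed2(n,f0,.0357,-.046,.045,step=.002)
E
```

```text
Traceback (most recent call last):
  File "h.py", line 42, in feed2
    z+=.0002*((r[2]>1.5)-(r[2]<-4))
              ~~~~~~~~~~^^~~~~~~~~
TypeError: numpy boolean subtract, the `-` operator, is not supported, use the bitwise_xor, the `^` operator, or the logical_xor function instead.
```

```bash
sed -i 's/((r\[2\]>1.5)-(r\[2\]<-4))/(float(r[2]>1.5)-float(r[2]<-4))/' h.py
python3 - <<'E'
from h import *
s=np.load("st.npy"); n,f0=s[:2],s[2:4]; n=n+[0,.0005]
n,sl,z=feed2(n,f0,.0357,-.048,.045,step=.002)
E
```

```text
[[-70.0, -6.1, 3.2, 6.0, -3.2, 45.0], [-68.0, -5.7, 5.7, 7.4, -1.9, 47.4], [-66.0, -5.5, 5.6, 6.7, -1.8, 48.8], [-64.0, -5.2, 5.9, 7.3, 0.1, 50.3], [-62.0, -4.9, 6.3, 8.3, -1.1, 51.4]] 0.0357 26.4833
```

```bash
python3 - <<'E'
from h import *
s=np.load("st.npy"); n,f0,sl,z=s[:2],s[2:4],s[4],s[5]
n,sl,z=feed2(n,f0,z,.060,.046,step=.003)
E
```

```text
[[-60.0, -4.8, 6.4, 7.9, 1.0, 46.0], [-57.0, -4.7, 6.1, 8.3, -0.1, 46.2], [-54.0, -4.5, 6.3, 8.2, -0.7, 46.0], [-51.0, -4.4, 6.4, 7.3, 0.8, 45.8], [-48.0, -4.2, 5.4, 7.9, 1.4, 46.2], [-45.0, -4.1, 6.7, 7.8, 0.4, 46.5], [-42.0, -3.9, 7.2, 8.1, 1.3, 46.7], [-39.0, -3.7, 6.9, 8.9, 0.5, 46.8], [-36.0, -3.7, 6.6, 7.8, 1.5, 46.1], [-33.0, -3.6, 6.1, 8.2, -0.0, 46.0], [-30.0, -3.5, 5.7, 8.3, -0.4, 45.8], [-27.0, -3.4, 6.1, 7.9, 0.9, 45.6], [-24.0, -3.2, 6.7, 7.6, -1.1, 45.5], [-21.0, -3.1, 6.2, 9.0, 0.5, 45.7], [-18.0, -3.0, 6.2, 8.6, -0.0, 45.1], [-15.0, -3.0, 6.3, 8.0, 0.6, 44.4], [-12.0, -2.9, 5.6, 8.1, -0.0, 44.1], [-9.0, -2.7, 6.4, 7.8, 0.8, 43.9], [-6.0, -2.6, 6.0, 8.0, 0.5, 44.0], [-3.0, -2.5, 6.6, 8.8, 0.6, 44.1], [0.0, -2.4, 6.5, 7.7, 0.3, 43.5], [3.0, -2.3, 6.3, 9.1, -0.0, 43.5], [6.0, -2.2, 6.3, 8.3, -0.2, 42.7], [9.0, -2.2, 6.0, 9.2, 0.0, 42.2], [12.0, -2.2, 6.1, 8.0, -0.2, 41.1], [15.0, -2.1, 6.5, 8.0, 0.3, 40.7], [18.0, -2.0, 6.1, 7.6, 0.4, 40.6], [21.0, -1.9, 6.2, 7.6, 0.1, 40.8], [24.0, -1.7, 7.5, 9.6, 0.3, 41.2], [27.0, -1.7, 6.1, 8.3, 0.6, 40.3], [30.0, -1.6, 6.3, 8.4, 1.0, 39.6], [33.0, -1.6, 6.4, 7.7, 0.9, 39.1], [36.0, -1.5, 5.8, 8.3, -0.3, 39.1], [39.0, -1.4, 7.6, 7.9, 1.0, 38.9], [42.0, -1.3, 6.1, 8.2, 1.2, 38.9], [45.0, -1.2, 6.5, 8.8, -0.0, 38.8]] 0.0359 35.4833
```

```bash
python3 - <<'E'
from h import *
s=np.load("st.npy"); n,f0,sl,z=s[:2],s[2:4],s[4],s[5]
n,sl,z=feed2(n,f0,z,.067,.037,step=.002,fxmax=10)
n,sl,z=feed2(n,f0,z,.084,.037,step=.001,fxmax=11.8)
print(F(6)-f0,ctrl.read_tcp_pos(),tcp_for_nose(n,z))
E
```

```text
[[48.0, -1.1, 5.8, 8.1, 0.8, 37.0], [50.0, -1.1, 6.7, 7.9, 0.6, 36.8], [52.0, -1.0, 6.6, 8.7, 0.5, 36.8], [54.0, -1.0, 7.9, 8.2, 0.3, 36.3]] 0.0359 36.4833
stop [12.0734309   7.43360539] [-9.36082871 10.77431145  1.01528266]
[[55.0, -1.0, 7.4, 8.6, 0.0, 37.0], [56.0, -1.0, 7.5, 6.9, 0.5, 36.3], [57.0, -0.9, 7.3, 8.2, 1.3, 36.9], [58.0, -0.9, 7.6, 8.3, 1.1, 37.0], [59.0, -0.9, 7.6, 8.4, 0.7, 36.8], [60.0, -0.9, 7.1, 7.7, 1.1, 36.4], [61.0, -0.8, 8.8, 7.2, 1.7, 36.5], [62.0, -0.7, 10.0, 7.2, 0.4, 37.1], [63.0, -0.6, 11.5, 8.1, 1.9, 37.9], [64.0, -0.5, 12.1, 7.4, 1.0, 38.1]] 0.0363 38.7333
[12.0734309   7.43360539] [0.56435181 0.01751018 0.03503317] [0.56934134 0.01524398 0.0363    ]
```

```bash
python3 - <<'E'
from h import *
s=np.load("st.npy"); n,f0,sl,z=s[:2],s[2:4],s[4],s[5]
ctrl.movel(tcp_for_nose(n-[.007,.007],z),vel=.02); print(F()-f0)
ctrl.movel(tcp_for_nose(n-[.03,.03],z),vel=.06); print(F()-f0)
ctrl.movel(tcp_for_nose(n-[.03,.03],.16),vel=.15)
ctrl.reach(G+[0,0,.137],down(YS+np.pi)); ctrl.movel(G+[0,0,.015],vel=.12); ctrl.sleep(.3)
im=imaging.camera("side"); cv2.imwrite("pics/pl.png",cv2.resize(im[110:260,160:360,::-1],(800,600),interpolation=cv2.INTER_CUBIC))
print(ctrl.movel(G-[0,0,.003],vel=.02,guard=3),ctrl.read_tcp_pos(),ctrl.read_contact_force(),ctrl.read_moment(),ctrl.read_time())
E
```

```text
[-0.19573325  0.40602597]
[ 0.24346216 -0.24024733]
True [0.36331597 0.29521634 0.02311956] [0.09619151 0.47717948 3.61378575] [ 0.01789387 -0.17235464  0.03562261] 44.45
```

View pics/pl.png

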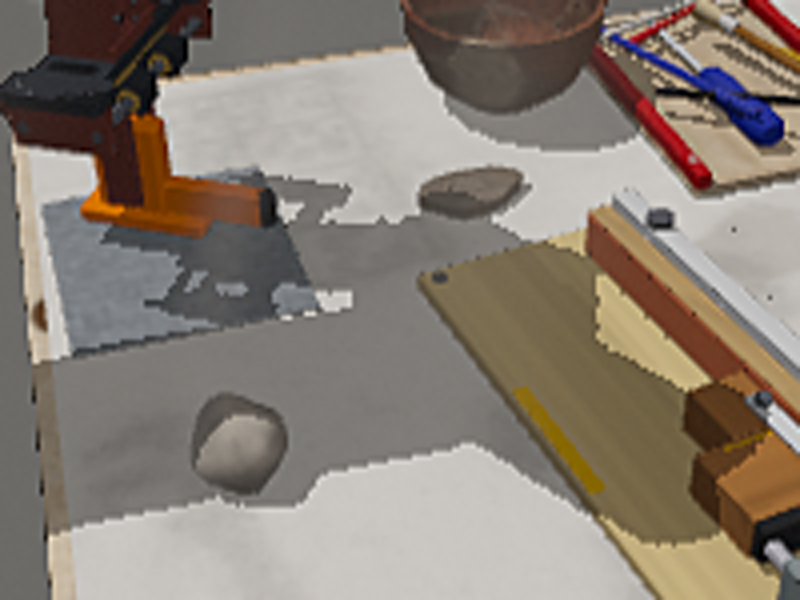

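The stick is above its pad, the sled sits at the buffer (about 750,510), and the bystanders look unmoved. Touchdown was at the expected height, so I'm releasing.

```bash
python3 - <<'E'
from h import *
fingers.command_gripper(.088); ctrl.sleep(.2); P=np.array(ctrl.read_tcp_pos()); print(ctrl.read_grip_width())
ctrl.movel(P+[0,0,.13],vel=.12); ctrl.sleep(.3)
for c in ("wrist","side"):
    imaging.camera(c); p=imaging.camera_params(c)
    for d in silhouettes(c,"stick_grip")[:1]:
        print(c,d["conf"],d["at"],d["mask"].sum(),"expected", proj(p,T([G[0],G[1],YS],[[0,0,.048],[0,0,.082],[.093,0,.038]])).round().tolist(), [np.where(d["mask"].any(a))[0][[0,-1]] for a in (0,1)])
print(ctrl.read_time(),ctrl.read_contact_force())
E
```

```text
0.08756468695045913
wrist 0.9 [251.9, 197.1] 2738 expected [[255.0, 191.0], [255.0, 201.0], [255.0, 265.0]] [array([240, 269]), array([150, 270])]
side 0.62 [198.5, 161.3] 832 expected [[192.0, 155.0], [190.0, 144.0], [225.0, 163.0]] [array([181, 228]), array([143, 172])]
47.5083 [-0.14643486 -0.03697307  0.40547479]
```

The stick is standing upright on the pad, with side extents 143–172 as at the start. Handing in.

```bash
python3 -c "
from cell import ctrl
print(ctrl.finish_job())"
```

```text
the job is handed in; nothing more can be done
None
```

I handed the job in at about 47.5 s: the sled was fed along the fence at about 8 N (7.3–9.6 N on the yellow stretch) and left at the buffer after pressing it with about 5–6 N, and the stick is upright on its pad; the stone and sherd looked unmoved, and the arm stayed well clear of the jar, which I did not re-check.

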